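# Release the cam lock and push the contact slide home

### The job

On the board-test jig, push the red peg of the cam lever round with the fingertips until the cam is at its low point, the lever pointing straight forward, away from the slide, along the yellow line. Only then push the orange plate to send the blue slide forward until it is fully home, and come away. Do not touch the green circuit board, and leave the loose things on the bench where they are, neither lifted nor pushed about.

Things in the scene. Friction and masses are not known exactly. Their poses are not given: they have to be found in the camera images.
- jig: board-test jig fixed to the bench: aluminium base plate 330 x 170 x 12 mm. Origin: on the bench under the cam's pivot. x axis: the way the slide goes forward, towards the green board; y: left of that; z up. Base plate: x -160 to 170 mm, y -85 to 85 mm. The blue slide is behind the cam (-x), the board in front (+x). Apart from the lever's peg nothing on the jig stands higher than 60 mm.
- pivot (a point): on the cam's upright pivot axis, on top of its dark hub (18 mm across), 58 mm above the bench. The cam is an eccentric brass disc 64 mm across, 28 to 44 mm above the bench, its centre 16 mm off the pivot on the lever's side.
- cam (a joint): cam angle, rad: from jig x to the lever, counter-clockwise from above. 0, and 6.283 one turn on, is the low point: lever straight forward, away from the slide. 3.14 is the high point: lever back over the slide. Turns either way between -0.45 and 6.73, by about 2 N at the peg; stays where it is left. The slide goes fully home only with the cam within about 0.5 rad of its low point.
- yellow_line (a point): middle of the yellow line on the base plate, on the jig's x axis 66 mm in front of the pivot, 26 x 8 mm, 13 mm above the bench. The lever lies over it when the cam is at its low point.
- lever_peg (a point): centre of the top of the red upright peg on the end of the cam's lever. Peg: 16 mm diameter, red from 54 to 100 mm above the bench, 62 mm out from the pivot. The dark lever bar below it (14 mm wide) spans 46 to 54 mm above the bench.
- slide (a joint): forward travel of the blue follower slide along jig x, m: 0 fully back (as at the start), 0.032 fully home on its stop, the black contact blocks on its two arms then up against the board's edge. Friction about 3 N, no spring; stays where it is left. A steel roller on its nose meets the cam.
- push_plate (a point): middle of the top edge of the rear face of the slide's orange upright push plate. The rear face looks along jig -x, is 70 mm wide along jig y, 16 to 60 mm above the bench; plate 10 mm thick. With the slide fully back it is 135 mm behind the pivot.
- board: green circuit board under test, fixed in the front of the jig, parts on it up to 38 mm above the bench; not to be touched. Spans jig x 81 to 165 mm, y -80 to 80 mm. Origin and axes: those of the jig.
- spool: solder-wire reel lying on its flange, black and steel, 52 mm across, 44 mm tall; loose bystander; origin: centre of its underside.
- screwdriver: yellow-handled screwdriver, 190 mm long, lying beside the jig; loose bystander; origin: on the bench under the line from handle to tip, near the middle.
- capacitor: white capacitor can with a blue band, 35 mm across, 50 mm tall; loose bystander; origin: centre of its underside.
- tape: yellow tape roll lying flat, 84 mm across, 24 mm tall; loose bystander; origin: centre of its underside.
- cup: clear plastic cup, 72 mm across the rim, 90 mm tall; loose bystander; origin: centre of its underside.
- choke: copper-wound ring choke lying flat, 76 mm across, 30 mm tall; loose bystander; origin: centre of its underside.
- relay: white relay block, 50 x 35 x 30 mm; loose bystander; origin: centre of its underside.

How it is judged:
On the way, in this order (a step that is already met when the one before it is completed fails the run):
1. the cam is at its low point (within 0.4 rad) while the slide is still back (less than 6 mm forward) ((value of joint cam below 0.4 rad or value of joint cam above 5.8832 rad) and value of joint cam between -0.4 and 6.6832 rad and value of joint slide below 0.006 m), for 0.2 s.
2. the slide is fully home (at least 29.5 of 32 mm) (value of joint slide above 0.0295 m), for 0.2 s.
At the end, for the whole second after the job is handed in: The slide is home (at least 29.5 mm of its 32 mm) and at rest, the cam is at its low point (lever within 0.4 rad of straight forward), and every loose thing is within 30 mm of where it started ((value of joint cam below 0.4 rad or value of joint cam above 5.8832 rad) and value of joint cam between -0.4 and 6.6832 rad and value of joint slide above 0.0295 m and velocity of joint slide between -0.005 and 0.005 m/s and velocity of joint cam between -0.05 and 0.05 rad/s and not (distance of spool from where it was at the start of the episode above 0.03 m) and not (distance of screwdriver from where it was at the start of the episode above 0.03 m) and not (distance of capacitor from where it was at the start of the episode above 0.03 m) and not (distance of tape from where it was at the start of the episode above 0.03 m) and not (distance of cup from where it was at the start of the episode above 0.03 m) and not (distance of choke from where it was at the start of the episode above 0.03 m) and not (distance of relay from where it was at the start of the episode above 0.03 m)); the robot touches nothing.
It fails at once if the circuit board is touched (over 1 N) (contact force between any of the fingers, the arm and board above 1 N).
It fails at once if a loose bystander is lifted, carried or pushed more than 30 mm (distance of any of spool, screwdriver, capacitor, tape, cup, choke, relay from where it was at the start of the episode above 0.03 m).
It also fails if it takes over 64 s, if anything falls off the work surface, if the arm or the gripper's body presses on something with over 40 N, if the wrist force passes 120 N, or if a joint passes its speed limit or range.

### The arm

A 7-joint arm with a two-finger parallel gripper is mounted at the origin on the work surface. World frame = base frame: x ahead of the robot, y to its left, z up, the work surface at z = 0. Lengths are in m, angles in rad, forces in N, time in s.
With the tool pointing down it reaches from about 0.35 to 0.9 m from the base axis. Payload 8.1 kg.
Tool frame: the origin (TCP) lies on the centre line of the jaws, within the pads' length; the fingertips stand 25 mm ahead of it and the grasp point (between the pads) lies 6 mm ahead of it; z points along the fingers, y is the line along which they close (so a half turn about z gives the same grasp; the last joint's range is limited). The gripper opens to 85 mm and grips with 20 to 120 N. Pads are 22 mm wide; open, the fingers measure 114 mm over their backs; the gripper's body (76 mm by 85 mm) begins 54 mm behind the grasp point. The pads swing forward as they close: fully open they stand 13 mm farther back than shut.
Start: joints at [1.201, 0.434, 0.025, 1.573, -0.012, 1.134, -0.075], TCP at [0.165, -0.603, 0.256] pointing down, gripper open.
Joint ranges: [-2.62, 2.62], [-0.44, 2.09], [-1.27, 1.32], [0.08, 2.57], [-1.32, 4.46], [0.12, 2], [-2.74, 2.74]. Speed limits (rad/s): [2.22, 2.22, 3.01, 3.01, 3.14, 3.14, 3.14].

### API

Orientations are given as [roll, pitch, yaw] about the fixed x, y, z axes, in that order (R = Rz(yaw) Ry(pitch) Rx(roll)).
In Python, from bench import ctrl, cams gives the robot as it stands.
- The arm moves only by the tool send_rows, never from a script. Its argument "commands" is one flat list of numbers, 5 for each row, row after row: the shift along the tool's x, y, z scaled (see below), then the turn about the tool's z scaled (see below), then the gripper command: -1 is fully open, 1 is shut, values between are in proportion. A call has 1 to 12 rows; each row is the pose to reach, as a shift and turn from the pose commanded when the call began, along the tool's axes at that moment; what a row does not reach only later rows make up. The controller multiplies each number of a shift by 400 mm and each number of a turn by 2 rad. A row lasts 1/8 s, in which the tool goes at most 62.5 mm and 10.7 degrees, less where a joint would pass 70% of its speed; a pose out of reach is approached as far as the arm can. A call with a number of a shift or a turn outside -1 to 1 is refused whole. A call with a gripper value outside its range is refused whole. The fingers move at their own pace and stop on an object; the grip force is fixed at half the most. Time passes only in rows, so rows that repeat a pose let the fingers close. It gives the time, the measured TCP pose, the force, the opening and the grip force at its end, in the units of the state.
- ctrl.get_obs(): the state, without advancing time (a new reading comes with each control period).
- cams.get_image(name): name is "side" or "top" or "wrist"; returns a dict with "frame" (420x560x3 uint8, red, green, blue), "mtx" (3x3 intrinsics, pixels), "cam_to_world" (4x4, takes a point from camera to world coordinates). Camera axes: x right, y up, looking along -z (the intrinsics and any distortion apply to the point x, -y, -z); pixel columns grow to the right and rows downward; lengths in m; the calibration is good to about 2 mm. The wrist camera is an equidistant fisheye: a pixel r from the principal point sees the ray r / f radians off the axis. A picture is of the moment at which its call begins. There is no depth.
- ctrl.sign_off(): hands the job in; it is judged then, once.
Trained networks look in a picture, given as the dict that the camera call returned (one of the last four; its "shot" number tells which), for a name from the list of things; names that differ only in an ending like _2 or _b are one class to them, and where a whole thing is asked for, a point or a joint stands for the part that bears it (a point fixed in the world has none). Each returns a list of dicts, best first, with "score" (0 to 1); they miss things now and then, are a little off and sometimes report something else, mostly with a low value. They report only what shows in the picture. A call takes as long as a camera call.
- cams.find_in(picture, query): "pixel" ([column, row] in pixels, amid what is visible of it).
- cams.tip_of(picture, query): "pixel" ([column, row] in pixels: a listed point, or the origin of a listed thing).
The state is a dict: "t": time; "q": joint angles; "dq": joint speeds; "tau": joint torques, N m; "ee_pos": TCP position; "ee_rot": TCP orientation; "force": force on the tool from outside, world axes, zero at the start; "moment": the same for the moment, N m; "grip_width": finger opening in m; "grip_force": force on a finger pad.
Only numpy, scipy, OpenCV 4.12 (cv2) and the standard library are available. Lean on these libraries where they do the work, as an engineer would, in place of code of your own. Each camera call takes 0.05 s, during which the arm holds its last target. There are 200 camera calls.

## Working session

There is one attempt and no reset: what is moved stays moved. The work goes in short steps, Python scripts to look and compute and a tool call to move; the robot and the scene stay as the last step left them, time stands still between calls to the robot, and variables do not carry over. Pictures are saved under pics/ and viewed, at most 10 in all, crops included, and the job is handed in when it is done.

Besides the shell and the picture viewer there is one more tool, called by a JSON object that holds its "method" and its "body". send_rows: Moves the arm, as the interface text tells. Shifts and turns lie within -1 to 1; 1 stands for 400 mm of shift or 2 rad of turn. Its arguments: {"type":"object","properties":{"commands":{"type":"array"}},"required":["commands"]}

```bash
mkdir -p pics; cat > h.py <<'E'
import numpy as np, cv2
from bench import ctrl, cams
def ray(p,px):
    K=np.array(p["mtx"]);T=np.array(p["cam_to_world"])
    d=np.linalg.inv(K)@[px[0],px[1],1]; d=np.array([d[0],-d[1],-d[2]])
    return T[:3,3],T[:3,:3]@d
def at(p,px,z):
    o,d=ray(p,px); return o+d*(z-o[2])/d[2]
def save(p,n): cv2.imwrite(f"pics/{n}.png",cv2.cvtColor(p["frame"],cv2.COLOR_RGB2BGR))
E
python3 - <<'E'
from h import *
Z=dict(pivot=.058,yellow_line=.013,lever_peg=.1,push_plate=.06,jig=0,spool=0,screwdriver=0,capacitor=0,tape=0,cup=0,choke=0,relay=0)
for c in("top","side"):
    p=cams.get_image(c);save(p,c+"0")
    for n,z in Z.items():
        r=cams.tip_of(p,n)
        for k in r[:2]: print(c,n,np.round(k["pixel"]),round(k["score"],2),at(p,k["pixel"],z).round(4))
o=ctrl.get_obs();print(o["t"],o["ee_pos"],o["ee_rot"],o["grip_width"])
E
```

```text
top pivot [271. 202.] 0.94 [0.609  0.0226 0.058 ]
top yellow_line [233. 204.] 0.73 [0.6133 0.1459 0.013 ]
top yellow_line [273. 188.] 0.69 [0.664  0.0183 0.013 ]
top lever_peg [251. 211.] 0.78 [0.5738 0.0825 0.1   ]
top push_plate [264. 244.] 0.68 [0.4794 0.0451 0.06  ]
top push_plate [268. 205.] 0.41 [0.5978 0.0316 0.06  ]
top jig [268. 207.] 0.65 [0.6054 0.0363 0.    ]
top jig [248. 209.] 0.52 [0.5972 0.0983 0.    ]
top spool [221. 233.] 0.81 [0.5232 0.1831 0.    ]
top screwdriver [311. 213.] 0.88 [ 0.5821 -0.1028  0.    ]
top screwdriver [271. 206.] 0.75 [0.6078 0.0254 0.    ]
top capacitor [236. 198.] 0.43 [0.6338 0.1371 0.    ]
top tape [152. 203.] 0.78 [0.6229 0.4073 0.    ]
top cup [423. 250.] 0.9 [ 0.4601 -0.4483  0.    ]
top choke [151. 245.] 0.67 [0.488  0.4065 0.    ]
top relay [272. 203.] 0.56 [0.6169 0.0221 0.    ]
top relay [413. 183.] 0.52 [ 0.6748 -0.4319  0.    ]
side pivot [250. 215.] 0.57 [0.6025 0.029  0.058 ]
side yellow_line [236. 217.] 0.9 [0.6706 0.0146 0.013 ]
side lever_peg [246. 216.] 0.9 [0.5628 0.0823 0.1   ]
side lever_peg [296. 217.] 0.54 [0.4735 0.0126 0.1   ]
side push_plate [288. 238.] 0.68 [0.4712 0.0411 0.06  ]
side push_plate [247. 216.] 0.24 [0.6032 0.0402 0.06  ]
side jig [254. 232.] 0.87 [0.6017 0.0199 0.    ]
side jig [247. 216.] 0.57 [ 0.6653 -0.0198  0.    ]
side spool [230. 282.] 0.63 [0.5194 0.183  0.    ]
side screwdriver [294. 217.] 0.73 [ 0.5666 -0.1007  0.    ]
side screwdriver [248. 214.] 0.42 [ 0.6703 -0.028   0.    ]
side capacitor [212. 251.] 0.6 [0.6292 0.1376 0.    ]
side tape [106. 324.] 0.69 [0.6175 0.4185 0.    ]
side cup [387. 178.] 0.89 [ 0.4743 -0.4529  0.    ]
side choke [156. 354.] 0.65 [0.4885 0.3952 0.    ]
side choke [105. 322.] 0.23 [0.6245 0.4177 0.    ]
side relay [331. 162.] 0.78 [ 0.6733 -0.4389  0.    ]
1.3 [ 0.16476539 -0.60290858  0.2563426 ] [ 3.14153639e+00 -1.63581204e-06  2.66750848e-01] 0.08537046070259613
```

```bash
python3 - <<'E'
import cv2
a=cv2.imread("pics/top0.png")[150:280,190:340];b=cv2.imread("pics/side0.png")[150:300,180:330]
cv2.imwrite("pics/m.png",cv2.hconcat([cv2.resize(a,(400,347)),cv2.resize(b,(400,347))]))
E
```

```text
(no output)
```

View pics/m.png

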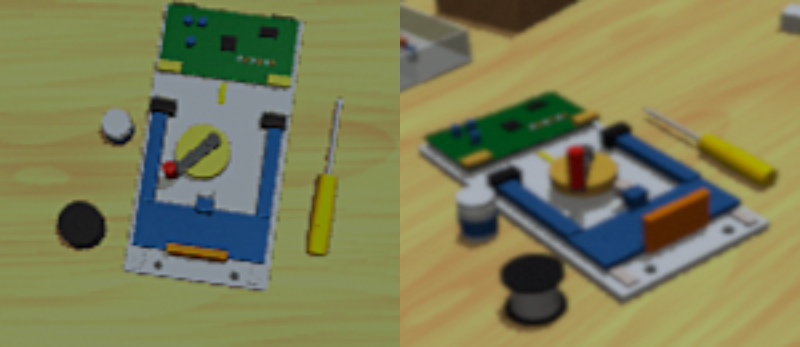

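{"method": "send_rows", "body": {"commands": [0.716,-0.686,0,-0.5,0.25,0.716,-0.686,0,-0.5,0.25,0.716,-0.686,0,-0.5,0.25,0.716,-0.686,0,-0.5,0.25,0.716,-0.686,0,-0.5,0.25,0.716,-0.686,0,-0.5,0.25,0.716,-0.686,0,-0.5,0.25,0.716,-0.686,0,-0.5,0.25]}}

```text
t: 2.3
ee_pos: [0.3697, -0.2612, 0.2566]
ee_rot: [3.141, -0.0, 1.27]
force: [-0.1, -0.0, 0.3]
grip_width: 0.0322
grip_force: 0.0
```

```bash
cat >> h.py <<'E'
P=np.array([.607,.025]);Y=-.134
def go(x,y,z,yaw):
    o=ctrl.get_obs();e=np.array(o["ee_pos"]);w=o["ee_rot"][2]
    d=np.array([x,y])-e[:2]
    t=np.arctan2(np.sin(w-yaw),np.cos(w-yaw))
    print("from",e.round(4),round(w,3),"row",np.round([(np.cos(w)*d[0]+np.sin(w)*d[1])/.4,(np.sin(w)*d[0]-np.cos(w)*d[1])/.4,(e[2]-z)/.4,t/2],3))
E
python3 - <<'E'
from h import *
go(.571,.079,.2,2.16); o=ctrl.get_obs(); print(o["q"],o["grip_width"],o["t"])
E
```

```text
from [ 0.3697 -0.2612  0.2566] 1.27 row [ 0.961  0.229  0.142 -0.445]
[ 0.81900672  0.1819893  -0.36985744  1.94785137  0.07647562  1.02441204
  0.11463518] 0.0322469499777312 2.3
```

{"method": "send_rows", "body": {"commands": [0.961,0.229,0.142,-0.445,0.25,0.961,0.229,0.142,-0.445,0.25,0.961,0.229,0.142,-0.445,0.25,0.961,0.229,0.142,-0.445,0.25,0.961,0.229,0.142,-0.445,0.25,0.961,0.229,0.142,-0.445,0.25,0.961,0.229,0.142,-0.445,0.25,0.961,0.229,0.142,-0.445,0.25]}}

```text
t: 3.3
ee_pos: [0.5718, 0.0773, 0.1987]
ee_rot: [-3.141, -0.001, 2.158]
force: [-0.4, -0.1, 0.6]
grip_width: 0.0323
grip_force: 0.0
```

```bash
python3 - <<'E'
from h import *
p=cams.get_image("wrist");save(p,"w1")
def fish(p,px,z):
    K=np.array(p["mtx"]);T=np.array(p["cam_to_world"]);u=np.array([(px[0]-K[0,2])/K[0,0],(px[1]-K[1,2])/K[1,1]])
    r=np.hypot(*u);d=np.array([np.sin(r)*u[0]/r,-np.sin(r)*u[1]/r,-np.cos(r)]);d=T[:3,:3]@d;o=T[:3,3]
    return o+d*(z-o[2])/d[2]
for n,z in dict(pivot=.058,yellow_line=.013,lever_peg=.1,push_plate=.06).items():
    for k in cams.tip_of(p,n)[:2]: print(n,np.round(k["pixel"]),round(k["score"],2),fish(p,k["pixel"],z).round(4))
o=ctrl.get_obs();print(o["q"],o["ee_pos"],o["ee_rot"],o["t"])
E
```

```text
push_plate [173. 175.] 0.8 [0.4763 0.0494 0.06  ]
[ 0.21944256  0.48776178 -0.62612885  1.72824822  0.32704033  1.03194535
  0.06183856] [0.57108964 0.07450766 0.19964553] [-3.14104180e+00  1.03066176e-03  2.15412991e+00] 3.55
```

View pics/w1.png

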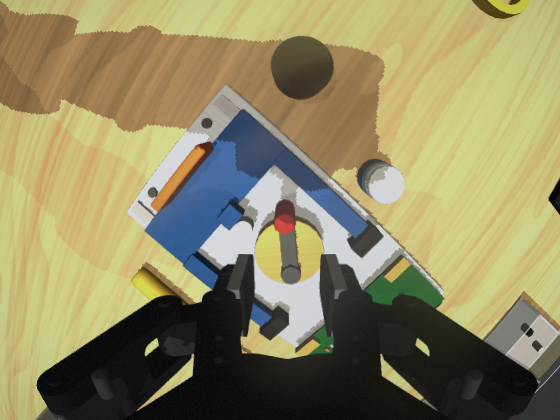

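```bash
cat >> h.py <<'E'
def fish(p,px,z):
    K=np.array(p["mtx"]);T=np.array(p["cam_to_world"]);u=np.array([(px[0]-K[0,2])/K[0,0],(px[1]-K[1,2])/K[1,1]])
    r=np.hypot(*u);d=np.array([np.sin(r)*u[0]/r,-np.sin(r)*u[1]/r,-np.cos(r)]);d=T[:3,:3]@d;o=T[:3,3]
    return o+d*(z-o[2])/d[2]
E
python3 - <<'E'
from h import *
p=cams.get_image("wrist");print(p["cam_to_world"].round(3),p["mtx"])
for n,z in dict(lever_peg=.1,pivot=.058).items():
    for k in cams.find_in(p,n)[:2]: print(n,np.round(k["pixel"]),round(k["score"],2),fish(p,k["pixel"],z).round(4))
print(fish(p,(286,224),.1),fish(p,(291,275),.058),fish(p,(182,174),.06))
o=ctrl.get_obs();print(o["ee_pos"],o["ee_rot"],o["t"])
E
```

```text
[[ 0.835 -0.528 -0.153  0.532]
 [ 0.55   0.802  0.233  0.133]
 [-0.    -0.279  0.96   0.317]
 [ 0.     0.     0.     1.   ]] [[325.1922621    0.         286.6827409 ]
 [  0.         325.1922621  212.83145731]
 [  0.           0.           1.        ]]
lever_peg [289. 243.] 0.75 [0.5802 0.0629 0.1   ]
lever_peg [232. 194.] 0.29 [0.5275 0.0711 0.1   ]
pivot [269. 220.] 0.74 [0.5637 0.0571 0.058 ]
[0.57047485 0.07356312 0.1       ] [0.60801384 0.02440842 0.058     ] [0.48196476 0.05121946 0.06      ]
[0.57116492 0.0755075  0.19978866] [3.14151979e+00 6.81260957e-04 2.15527524e+00] 3.7
```

{"method": "send_rows", "body": {"commands": [0,0,0.1,0,0.25,0,0,0.2,0,0.25,0,0,0.27,0,0.25,0,0,0.27,0,0.25,0,0,0.27,0,0.25]}}

```text
t: 4.32
ee_pos: [0.5719, 0.0767, 0.0927]
ee_rot: [3.14, 0.001, 2.157]
force: [0.2, -0.3, 0.2]
grip_width: 0.0325
grip_force: 0.0
```

```bash
sed -i 's/^P=.*/P=np.array([.608,.0245]);Y=-.134/' h.py; cat >> h.py <<'E'
def arc(a0,a1,n,z=.092,r=.062):
    o=ctrl.get_obs();e=np.array(o["ee_pos"]);w=o["ee_rot"][2];print(o["t"],e.round(4),w,o["force"],o["grip_width"])
    L=[]
    for a in np.linspace(a0,a1,n):
        f=a+Y;d=P+r*np.array([np.cos(f),np.sin(f)])-e[:2]
        L+=[*np.round([(np.cos(w)*d[0]+np.sin(w)*d[1])/.4,(np.sin(w)*d[0]-np.cos(w)*d[1])/.4,(e[2]-z)/.4,(w-f+np.pi)%(2*np.pi)/2-np.pi/2],3).tolist(),.25]
    print([float(v) for v in L])
E
python3 -c "
from h import *
arc(2.26,1.16,12)"
```

```text
4.325 [0.5719 0.0767 0.0927] 2.1565474168518466 [ 0.23223272 -0.28350058  0.20655404] 0.03249109860740368
[-0.004, 0.008, 0.002, 0.015, 0.25, -0.005, 0.023, 0.002, 0.065, 0.25, -0.008, 0.039, 0.002, 0.115, 0.25, -0.012, 0.053, 0.002, 0.165, 0.25, -0.018, 0.068, 0.002, 0.215, 0.25, -0.025, 0.082, 0.002, 0.265, 0.25, -0.034, 0.094, 0.002, 0.315, 0.25, -0.043, 0.107, 0.002, 0.365, 0.25, -0.054, 0.118, 0.002, 0.415, 0.25, -0.066, 0.127, 0.002, 0.465, 0.25, -0.079, 0.136, 0.002, 0.515, 0.25, -0.093, 0.143, 0.002, 0.565, 0.25]
```

{"method": "send_rows", "body": {"commands": [-0.004,0.008,0.002,0.015,0.25,-0.005,0.023,0.002,0.065,0.25,-0.008,0.039,0.002,0.115,0.25,-0.012,0.053,0.002,0.165,0.25,-0.018,0.068,0.002,0.215,0.25,-0.025,0.082,0.002,0.265,0.25,-0.034,0.094,0.002,0.315,0.25,-0.043,0.107,0.002,0.365,0.25,-0.054,0.118,0.002,0.415,0.25,-0.066,0.127,0.002,0.465,0.25,-0.079,0.136,0.002,0.515,0.25,-0.093,0.143,0.002,0.565,0.25]}}

```text
t: 5.82
ee_pos: [0.6398, 0.0787, 0.0918]
ee_rot: [-3.142, -0.002, 1.023]
force: [-1.5, 3.0, -0.8]
grip_width: 0.032
grip_force: 1.3
```

```bash
python3 - <<'E'
from h import *
p=cams.get_image("top");k=cams.tip_of(p,"lever_peg");print([(x["pixel"],x["score"],at(p,x["pixel"],.1)) for x in k[:2]])
arc(1.06,-.1,12)
E
```

```text
[([275.4, 186.2], 0.65, array([0.64785531, 0.00886076, 0.1       ]))]
5.925 [0.6403 0.0779 0.0917] 1.0247600115752722 [-0.89097601 -0.49424024 -0.34014323] 0.03232222094998416
[-0.002, 0.016, -0.001, 0.049, 0.25, -0.004, 0.032, -0.001, 0.102, 0.25, -0.008, 0.048, -0.001, 0.155, 0.25, -0.014, 0.063, -0.001, 0.208, 0.25, -0.022, 0.077, -0.001, 0.26, 0.25, -0.03, 0.091, -0.001, 0.313, 0.25, -0.041, 0.104, -0.001, 0.366, 0.25, -0.052, 0.115, -0.001, 0.418, 0.25, -0.065, 0.126, -0.001, 0.471, 0.25, -0.079, 0.135, -0.001, 0.524, 0.25, -0.093, 0.142, -0.001, 0.577, 0.25, -0.108, 0.148, -0.001, 0.629, 0.25]
```

{"method": "send_rows", "body": {"commands": [-0.002,0.016,-0.001,0.049,0.25,-0.004,0.032,-0.001,0.102,0.25,-0.008,0.048,-0.001,0.155,0.25,-0.014,0.063,-0.001,0.208,0.25,-0.022,0.077,-0.001,0.26,0.25,-0.03,0.091,-0.001,0.313,0.25,-0.041,0.104,-0.001,0.366,0.25,-0.052,0.115,-0.001,0.418,0.25,-0.065,0.126,-0.001,0.471,0.25,-0.079,0.135,-0.001,0.524,0.25,-0.093,0.142,-0.001,0.577,0.25,-0.108,0.148,-0.001,0.629,0.25]}}

```text
t: 7.42
ee_pos: [0.6677, 0.0105, 0.0917]
ee_rot: [-3.14, -0.0, -0.232]
force: [-0.6, 2.4, -0.9]
grip_width: 0.0322
grip_force: 1.0
```

{"method": "send_rows", "body": {"commands": [0,0,0,0,0.25,0,0,-0.05,0,0.25,0,0,-0.15,0,0.25,0,0,-0.27,0,0.25,0,0,-0.27,0,0.25]}}

```text
t: 8.05
ee_pos: [0.6706, 0.0097, 0.2055]
ee_rot: [-3.139, -0.009, -0.229]
force: [0.4, 0.1, -0.6]
grip_width: 0.032
grip_force: 0.0
```

```bash
python3 - <<'E'
from h import *
p=cams.get_image("wrist");save(p,"w2");s=cams.get_image("side")
for n,z in dict(lever_peg=.1,pivot=.058).items():
    for k in cams.tip_of(p,n)[:2]: print(n,np.round(k["pixel"]),round(k["score"],2),fish(p,k["pixel"],z).round(4))
    for k in cams.tip_of(s,n)[:2]: print("side",n,np.round(k["pixel"]),round(k["score"],2),at(s,k["pixel"],z).round(4))
o=ctrl.get_obs();print(o["q"],o["ee_pos"],o["ee_rot"],o["t"])
E
```

```text
lever_peg [276. 226.] 0.7 [0.669 0.018 0.1  ]
side lever_peg [288. 237.] 0.75 [0.4417 0.0806 0.1   ]
side lever_peg [231. 187.] 0.63 [0.6815 0.0132 0.1   ]
pivot [283. 275.] 0.69 [0.6093 0.0278 0.058 ]
side pivot [247. 215.] 0.7 [0.608  0.0343 0.058 ]
side pivot [331. 163.] 0.4 [ 0.6085 -0.3351  0.058 ]
[-0.15480301  0.55056257  0.09395093  1.53379226 -0.05609728  1.06175726
 -1.84872638] [0.66709134 0.00961148 0.1981672 ] [ 3.14091293e+00  1.75513326e-03 -2.30712358e-01] 8.35
```

View pics/w2.png

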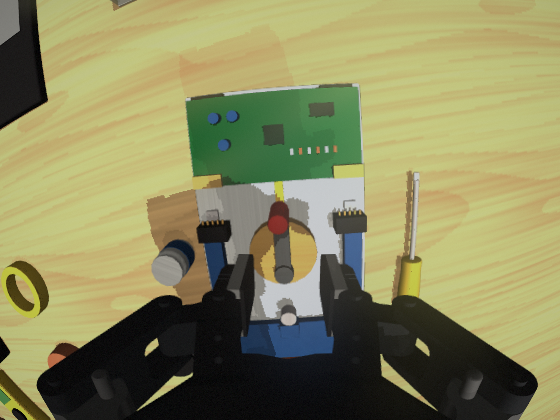

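```bash
python3 -c "
from h import *
go(.4346,.0479,.2,Y)"
```

```text
from [0.6671 0.0096 0.1982] -0.231 row [-0.588  0.04  -0.005 -0.048]
```

{"method": "send_rows", "body": {"commands": [-0.588,0.04,0,-0.048,1,-0.588,0.04,0,-0.048,1,-0.588,0.04,0,-0.048,1,-0.588,0.04,0,-0.048,1,-0.588,0.04,0,-0.048,1,-0.588,0.04,0,-0.048,1,-0.588,0.04,0,-0.048,1]}}

```text
t: 9.22
ee_pos: [0.4363, 0.0478, 0.199]
ee_rot: [3.141, -0.0, -0.136]
force: [-0.2, -0.1, 0.5]
grip_width: 0.0
grip_force: 0.0
```

```bash
python3 - <<'E'
from h import *
p=cams.get_image("wrist");save(p,"w3")
for k in cams.tip_of(p,"push_plate")[:2]: print(np.round(k["pixel"]),round(k["score"],2),fish(p,k["pixel"],.06).round(4))
go(.4346,.0479,.058,Y);print(ctrl.get_obs()["q"])
E
```

```text
[281. 157.] 0.72 [0.4785 0.0467 0.06  ]
from [0.436  0.0478 0.1989] -0.136 row [-0.003  0.     0.352 -0.001]
[-0.25668847  0.19941349  0.02960133  2.08229463 -0.00752136  0.86015393
 -1.9294401 ]
```

View pics/w3.png

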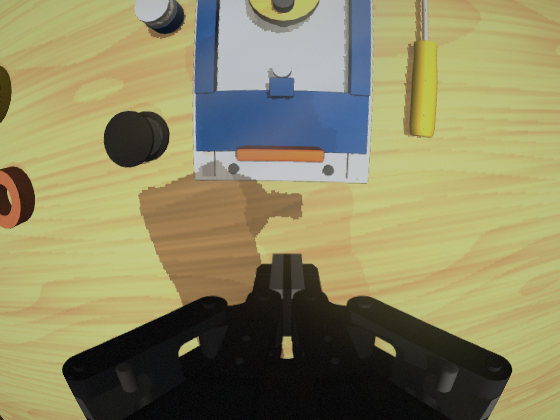

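{"method": "send_rows", "body": {"commands": [0,0,0.12,0,1,0,0,0.24,0,1,0,0,0.352,0,1,0,0,0.352,0,1,0,0,0.352,0,1]}}

```text
t: 9.95
ee_pos: [0.4359, 0.048, 0.0592]
ee_rot: [-3.141, -0.001, -0.136]
force: [0.4, 0.9, 0.6]
grip_width: 0.0002
grip_force: 0.0
```

{"method": "send_rows", "body": {"commands": [0.02,0,0,0,1,0.04,0,0,0,1,0.055,0,0,0,1,0.07,0,0,0,1,0.085,0,0,0,1,0.1,0,0,0,1,0.11,0,0,0,1,0.12,0,0,0,1,0.13,0,0,0,1,0.13,0,0,0,1,0.13,0,0,0,1]}}

```text
t: 11.32
ee_pos: [0.4872, 0.0412, 0.0584]
ee_rot: [-3.141, -0.001, -0.135]
force: [-0.7, -0.7, -0.1]
grip_width: 0.0001
grip_force: 0.3
```

{"method": "send_rows", "body": {"commands": [0.005,0,0,0,1,0.01,0,0,0,1,0.015,0,0,0,1,0.018,0,0,0,1,0.02,0,0,0,1,0.02,0,0,0,1]}}

```text
t: 12.08
ee_pos: [0.4947, 0.04, 0.0583]
ee_rot: [-3.141, -0.0, -0.135]
force: [-2.5, 0.8, 0.4]
grip_width: -0.0
grip_force: 1.1
```

{"method": "send_rows", "body": {"commands": [0.003,0,0,0,1,0.006,0,0,0,1,0.006,0,0,0,1]}}

```text
t: 12.45
ee_pos: [0.4957, 0.0397, 0.0581]
ee_rot: [3.141, 0.002, -0.135]
force: [-6.9, 1.7, 4.6]
grip_width: 0.0003
grip_force: 3.4
```

{"method": "send_rows", "body": {"commands": [0.004,0,0,0,1,0.008,0,0,0,1,0.008,0,0,0,1]}}

```text
t: 12.82
ee_pos: [0.4958, 0.0395, 0.0576]
ee_rot: [3.14, 0.008, -0.134]
force: [-15.8, 3.3, 10.6]
grip_width: -0.0003
grip_force: 8.0
```

{"method": "send_rows", "body": {"commands": [0.004,0,0,0,1,0.008,0,0,0,1,0.008,0,0,0,1]}}

```text
t: 13.2
ee_pos: [0.4959, 0.0392, 0.057]
ee_rot: [3.139, 0.014, -0.134]
force: [-23.6, 5.2, 15.9]
grip_width: -0.0003
grip_force: 12.4
```

On its stop: the force rises with no more travel. Backing off, up, then checking.

{"method": "send_rows", "body": {"commands": [-0.03,0,0,0,1,-0.08,0,0,0,1,-0.14,0,0,0,1,-0.14,0,-0.1,0,1,-0.14,0,-0.25,0,1,-0.14,0,-0.4,0,1,-0.14,0,-0.4,0,1,-0.14,0,-0.4,0,1,-0.14,0,-0.4,0,1]}}

```text
t: 14.32
ee_pos: [0.4472, 0.046, 0.2171]
ee_rot: [3.141, 0.002, -0.135]
force: [-0.7, 1.0, -0.2]
grip_width: 0.0001
grip_force: 0.0
```

```bash
python3 - <<'E'
from h import *
for c in("wrist","side"):
    p=cams.get_image(c);save(p,c+"4")
    f=fish if c=="wrist" else at
    for k in cams.tip_of(p,"push_plate")[:1]: print(k["pixel"],f(p,k["pixel"],.06))
a=cv2.imread("pics/side4.png")[150:300,180:330];b=cv2.imread("pics/wrist4.png")
cv2.imwrite("pics/m4.png",cv2.hconcat([cv2.resize(a,(400,400)),cv2.resize(b,(400,400))]))
o=ctrl.get_obs();print(o["ee_pos"],o["force"],o["t"])
E
```

```text
[282.8, 132.2] [0.50774394 0.04075738 0.06      ]
[278.6, 231.1] [0.50449583 0.0357576  0.06      ]
[0.44747267 0.04615881 0.21748478] [-0.26229158 -0.30163041 -0.49423731] 14.525
```

View pics/m4.png

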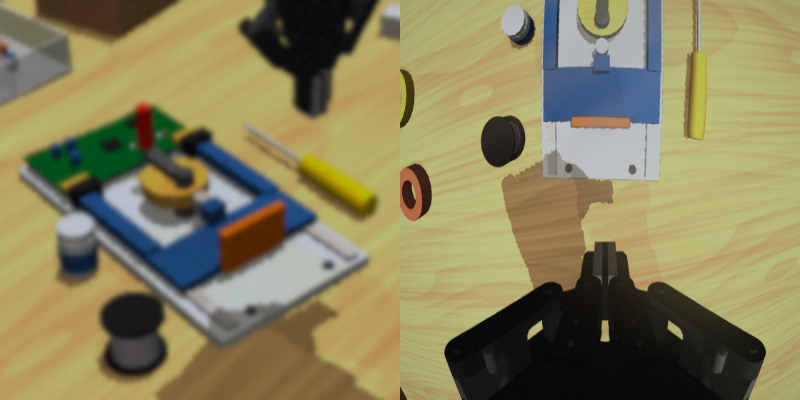

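The slide sits against its stop, with the contact blocks at the board's edge. The lever points forward, and the loose things I can see are where they were.

```bash
python3 -c "
from bench import ctrl
print(ctrl.sign_off())"
```

```text
the job is handed in; nothing more can be done
None
```

The job is handed in, with no verdict returned: I turned the cam to its low point, then pushed the slide onto its stop (about 30 mm of travel by camera, force rising to 24 N with no more movement) and came away clear of everything.

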